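# Swing the feeder tray home and load the sippy cups

### The arm

A 6-joint arm with a two-finger parallel gripper is mounted at the origin on the work surface. World frame = base frame: x ahead of the robot, y to its left, z up, the work surface at z = 0. Lengths are in m, angles in rad, forces in N, time in s.
With the tool pointing down it reaches from about 0.25 to 0.8 m from the base axis. Payload 8.5 kg.
Tool frame: the origin (TCP) lies on the centre line of the jaws, within the pads' length; the fingertips stand 11 mm ahead of it and the grasp point (between the pads) lies 8 mm behind it; z points along the fingers, y is the direction in which the jaws open and shut (so a half turn about z gives the same grasp; the last joint's range is limited). The gripper opens to 85 mm and grips with 20 to 120 N. Pads are 22 mm wide; open, the fingers measure 114 mm over their backs; the gripper's body (76 mm by 85 mm) begins 54 mm behind the grasp point. The pads swing forward as they close: fully open they stand 13 mm farther back than shut.
Start: joints at [-1.282, 0.238, -0.013, 1.319, 0, 1.571], TCP at [0.15, -0.503, 0.22] pointing down, gripper open.
Joint ranges: [-2.66, 2.66], [-1.03, 1.9], [-1.14, 1.46], [-1.82, 2.27], [-1.45, 1.34], [-3.14, 3.14]. Speed limits (rad/s): [2.22, 2.22, 2.79, 3.14, 3.14, 3.14].

### API

Orientations are given as a unit quaternion [x, y, z, w].
In Python, from cell import bot, viewer, job_done gives the robot as it stands.
- The arm moves only by the tool send_rows, never from a script. Its argument "steps" is a list that holds one entry, the list of rows, each a list of 5 numbers: the opening, from -1 (shut) to 1 (fully open), so that 0 is half open, then the shift along the tool's x, y, z in m, then the turn about the tool's z in degrees. In form: [[[claw, tx, ty, tz, turn], ...]]. A call has 1 to 10 rows; each row shifts and turns the commanded pose from where the row before left it, along the tool's axes as they then stand; what a row does not reach is not made up. A row lasts 1/8 s, in which the tool goes at most 62.5 mm and 10.7 degrees, less where a joint would pass 70% of its speed; a pose out of reach is approached as far as the arm can. A call with a gripper value outside its range is refused whole. The fingers move at their own pace and stop on an object; the grip force is fixed at half the most. Time passes only in rows, so rows that do not move let the fingers close. It gives the time, the measured TCP pose, the force and the opening at its end, in the units of the state.
- bot.sense(): the state, without advancing time (a new reading comes with each control period).
- viewer.capture(name): name is "scene" or "top"; returns a dict with "frame" (480x640x3 uint8, blue, green, red), "z_map" (480x640 float32, m along the optical axis (not along the pixel's ray), 0 where there is no reading), "intrinsics" (3x3 intrinsics, pixels), "rvec" (rotation vector, rad) and "tvec" (3), from world to camera coordinates, as OpenCV has them. Camera axes: x right, y down, z forward; pixel columns grow to the right and rows downward; lengths in m; the calibration is good to about 2 mm. A picture is of the moment at which its call begins.
- job_done(): hands the job in, once; it reports no verdict.
The state is a dict: "time": time; "q": joint angles; "dq": joint speeds; "tau": joint torques, N m; "tool_pos": TCP position; "ee_rot": TCP orientation; "wrist_force": force on the tool from outside, world axes, zero at the start; "torque": the same for the moment, N m; "grip_width": opening from 0.0 (shut) to 1.0 (fully open).
Only numpy, scipy, OpenCV 4.12 (cv2) and the standard library are available. Lean on these libraries where they do the work, as an engineer would, in place of code of your own. Each camera call takes 0.05 s, during which the arm holds its last target. There are 200 camera calls.

### The job

Reach in under the glass shelf and push the wooden tray near its front left corner so that it pivots on its brass pin until it is fully home against its stop, square to the chrome chute. Then set the amber sippy cup gently on the chute, let it roll down on to the tray, and after it set the clear cup on the chute so that it waits right behind the amber one. Do not bump the glass shelf and leave everything else where it stands.

Things in the scene. Friction and masses are not known exactly. Their poses are not given: they have to be found in the camera images.
- feeder: Fixed chrome station: sloping chute, glass shelf, tray pin. Origin on the worktop under the middle of the chute's low end (outlet); x away from the robot, y up the chute (left), z up. In its frame (mm): a steel base 4 thick spans x -70..120, y -305..215; the chute lies at y 0..210; shelf posts (14 thick) at x 107, y -285 and -20; nothing stands under the shelf's front edge.
- outlet (a point): Low end of the chute: middle between its two rail tops, 22 mm up, above the feeder's origin; axes of the feeder. From here the chute climbs at 9 degrees to +y for 210 mm: two 8 mm rods at x = +-30 mm, nothing between them higher than 10 mm above the worktop; guard wires at x = +-62 mm leave 118 mm clear width and reach 33 mm above the rods' centres.
- shelf: Glass shelf over the whole home place of the tray, 250 mm deep (x), 295 mm wide (y), 8 mm thick, held from behind. Origin: middle of its front lower edge, 190 mm above the worktop; axes of the feeder. In the feeder's frame it spans x -130..120, y -305..-10 mm.
- tray (a joint): Heading of the wooden tray about its upright pin, rad: 0 = fully home on its hard stop, square to the chute, open left side at the outlet. Starts at 0.35 to 0.75: turned anticlockwise seen from above, front left corner swung towards the robot and to the right. Stiff hinge (0.35 N m of friction, 2 to 4 N at the corner); it stays where it is left.
- tray_corner (a point): Front left corner of the tray, the one to push: outer face of the front rim at its left end, 35 mm up. Axes: x along the tray's left side to the back, y to the left along the front rim, z up; at heading 0 they match the feeder's. The rim's outer face is flat, z 8 to 50 mm, and runs 190 mm to the right. The pin is 130 mm behind (+x) and 170 mm to the right (-y) of this corner.
- pin (a point): The fixed brass pin, this point 20 mm up; axes of the feeder, in whose frame it is at x = 55, y = -170 mm. The tray on it is 150 mm (x) by 190 mm (y), board 8 to 20 mm above the worktop, with rims to 50 mm at front and back (120 mm clear between them) and a cross lip to 50 mm, 66 mm in from the open left side, which stops the first cup.
- load_point (a point): Where the centre of a cup is when it lies on the upper part of the chute, 135 mm up from the outlet, about 73 mm above the worktop; axes of the feeder. A cup let go there, lying across the chute (its length along x), rolls down to -y by itself in about a second.
- amber_center (a point): Centre of the amber sippy cup with orange cap. Its x axis runs along the cup, to the spout. Rigid, 58 mm diameter, 60 to 105 g, 106 mm overall: body from x = -53 to 37 mm, thin spout (18 mm diameter) from 37 to 53 mm. Starts on its side in one of the cradle's two slots, centre 59 mm up. Which way the spout points does not matter.
- clear_center (a point): Centre of the clear sippy cup with white cap; same shape, size and axes as the amber cup. Starts on its side in the cradle's other slot.
- cradle: Fixed chrome cradle rack, 105 by 180 mm. Origin: centre of its underside; x runs along the slots, which lie at y = +-52.5 mm. A cup in a slot lies along x, centre 59 mm up; nothing of the rack is higher than 34 mm.
- jug: Bystander: white ceramic milk jug, 125 mm high, about 84 mm wide, on the glass shelf at its right; origin under its middle.
- case: Bystander: pacifier case, 60 x 75 x 39 mm, on the glass shelf at its right; origin under its middle.
- coaster: Bystander: round wooden coaster, 94 mm across, 10 mm thick, on the worktop; origin under its middle.
- jar: Bystander: green glass jar, 68 mm across, 110 mm high, on the worktop; origin under its middle.
- bowl: Bystander: blue bowl, 120 mm across, 50 mm high, on the worktop; origin under its middle.
- mug: Bystander: white mug, 76 mm across, 90 mm high, on the worktop; origin under its middle.
Not all that is in view belongs to the job. What is shaped like the part that bears amber_center but purple is not meant. Leave any blue look-alike of the part that bears clear_center alone.

How it is judged:
On the way, in this order (a step that is already met when the one before it is completed fails the run):
1. the tray is fully home against its stop (within 0.06 rad) (value of joint tray below 0.06 rad), for 0.2 s.
2. the amber cup has rolled down on to the tray and lies there, the tray still home, the clear cup not yet near it (value of joint tray below 0.06 rad and y of amber_center in the frame of feeder between -0.055 and -0.022 m and x of amber_center in the frame of feeder between -0.015 and 0.015 m and z of amber_center in the frame of feeder below 0.06 m and angle between the x axis of amber_center and the x axis of feeder, either way round below 0.25 rad and distance between amber_center and clear_center above 0.12 m), for 0.2 s.
At the end, for the whole second after the job is handed in: Tray home (under 0.06 rad); amber cup on it, centre 22 to 55 mm beyond the outlet, below 60 mm; clear cup on the chute right behind, centre 5 to 45 mm above the outlet, centres under 68 mm apart; both within 15 mm of the chute's middle line, square within 0.25 rad, at rest (value of joint tray below 0.06 rad and y of amber_center in the frame of feeder between -0.055 and -0.022 m and x of amber_center in the frame of feeder between -0.015 and 0.015 m and z of amber_center in the frame of feeder below 0.06 m and angle between the x axis of each of amber_center, clear_center and the x axis of feeder, either way round below 0.25 rad and y of clear_center in the frame of feeder between 0.005 and 0.045 m and x of clear_center in the frame of feeder between -0.015 and 0.015 m and z of clear_center in the frame of feeder below 0.072 m and distance between amber_center and clear_center below 0.068 m and linear speed of each of amber, clear below 0.03 m/s); the robot touches nothing.
It fails at once if a bystander (jug, pacifier case, coaster, jar, bowl, mug) is moved by more than 25 mm (distance of any of jug, case, coaster, jar, bowl, mug from where it was at the start of the episode above 0.025 m).
It fails at once if a bystander is tipped (angle between any of jug, case, coaster, jar, bowl, mug's own z axis and vertical above 0.4 rad).
It fails at once if the glass shelf is bumped by the arm or fingers (over 5 N) (contact force between any of the arm, the fingers and shelf above 5 N).
It fails at once if a cup is dropped or thrown (faster than 1.5 m/s) (linear speed of any of amber, clear above 1.5 m/s).
It also fails if it takes over 72 s, if anything falls off the work surface, if the arm or the gripper's body presses on something with over 40 N, if the wrist force passes 120 N, or if a joint passes its speed limit or range.

## Working session

There is one attempt and no reset: what is moved stays moved. The work goes in short steps, Python scripts to look and compute and a tool call to move; the robot and the scene stay as the last step left them, time stands still between calls to the robot, and variables do not carry over. Pictures are saved under pics/ and viewed, about 8 in all and at most 12, crops included, and the job is handed in when it is done.

Besides the shell and the picture viewer there is one more tool, called after ">>>" as name([rows], argument=value, ...), one row to a line, values as JSON. send_rows: Moves the arm, as the interface text tells. Its arguments: {"type":"object","properties":{"steps":{"type":"array"}},"required":["steps"]}

```bash
mkdir -p pics; ls; cat > h.py <<'E'
import numpy as np, cv2
from cell import bot, viewer
def cap(n):
    c=viewer.capture(n); c['R']=cv2.Rodrigues(np.array(c['rvec'],float))[0]; c['t']=np.array(c['tvec'],float).ravel(); c['K']=np.array(c['intrinsics'],float); return c
def ray(c,u,v):
    d=c['R'].T@np.linalg.inv(c['K'])@[u,v,1.]; return -c['R'].T@c['t'],d
def plane(c,u,v,z):
    o,d=ray(c,u,v); return o+d*(z-o[2])/d[2]
def proj(c,p): 
    q=c['K']@(c['R']@np.array(p,float)+c['t']); return q[:2]/q[2]
def cloud(c):
    v,u=np.mgrid[:480,:640]; z=c['z_map']; K=c['K']
    P=np.stack([(u-K[0,2])/K[0,0]*z,(v-K[1,2])/K[1,1]*z,z],-1)
    W=(P-c['t'])@c['R']; W[z<=0]=np.nan; return W
E
python3 - <<'E'
from h import *
print(bot.sense())
a=cap('scene');b=cap('top')
for n,c in(('scene',a),('top',b)):
    cv2.imwrite(f'pics/{n}0.png',c['frame']); print(n,c['K'].tolist(),(-c['R'].T@c['t']).round(3),c['R'].round(2).tolist())
    np.savez(f'{n}0.npz',**c)
E
```

```text
pics
{'time': 0.0, 'q': array([-1.28199384e+00,  2.38786454e-01, -1.42555539e-02,  1.31917935e+00,
        1.06609915e-05,  1.57077531e+00]), 'dq': array([-2.82167380e-04,  6.30646749e-04, -2.88652167e-04,  8.40232686e-05,
       -5.13570185e-04,  2.23361718e-04]), 'tau': array([ 3.02389577e-03, -5.38782442e+01,  3.46436512e+01,  1.88154884e-02,
        3.53327368e-04,  2.60060398e-05]), 'tool_pos': array([ 0.14940517, -0.5028511 ,  0.21967414]), 'ee_rot': array([ 9.89590482e-01,  1.43910288e-01, -9.72485288e-05, -7.05868104e-04]), 'wrist_force': array([ 0.48768937, -1.0102214 ,  0.32221126]), 'torque': array([-0.00823706, -0.01722269,  0.00816757]), 'grip_width': 0.9947195137119388}
scene [[465.3196610036752, 0.0, 323.32680246403964], [0.0, 465.3196610036752, 235.5392686046464], [0.0, 0.0, 1.0]] [0.953 0.164 1.147] [[-0.42, 0.91, 0.01], [0.84, 0.4, -0.37], [-0.34, -0.15, -0.93]]
top [[434.6351533119171, 0.0, 321.33485135037733], [0.0, 434.6351533119171, 242.15440135006045], [0.0, 0.0, 1.0]] [0.505 0.006 1.39 ] [[0.02, -1.0, 0.01], [-1.0, -0.02, -0.06], [0.06, -0.0, -1.0]]
```

View pics/scene0.png

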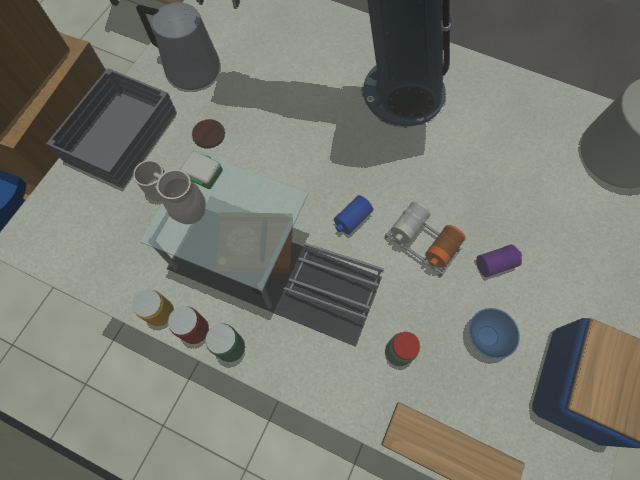

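View pics/top0.png

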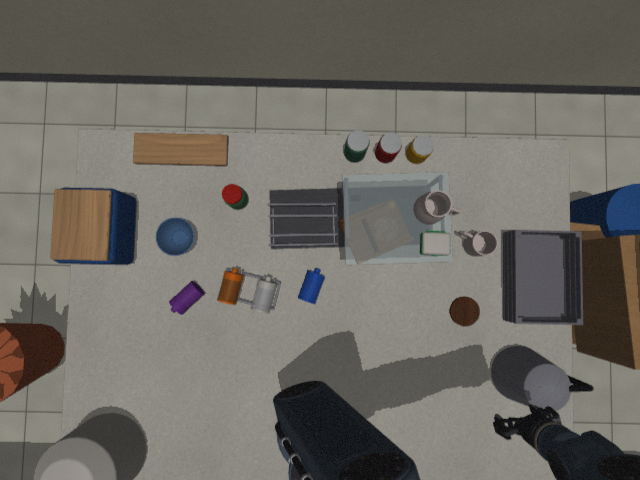

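Both views show the scene. Possible mix-ups:
- Amber cup: top (231,286), scene (445,245). The look-alike is the purple cup at top (186,297).
- Clear cup with white cap: top (265,293), scene (410,224). The look-alike is the blue cup at top (312,286).

The orange and clear cups lie in the chrome cradle. The chute is at top (270–340, 205–247), the shelf at (343–450, 175–263), and the tray is under the glass at (380,232). Next I'll check close crops.

```bash
python3 - <<'E'
from h import *
f=cv2.imread('pics/top0.png'); 
a=cv2.resize(f[165:320,210:460],None,fx=3.2,fy=3.2,interpolation=cv2.INTER_CUBIC); cv2.imwrite('pics/crop_top.png',a)
g=cv2.imread('pics/scene0.png')
b=cv2.resize(g[150:350,140:480],None,fx=2.35,fy=2.35,interpolation=cv2.INTER_CUBIC); cv2.imwrite('pics/crop_sc.png',b)
E
```

```text
(no output)
```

View pics/crop_top.png

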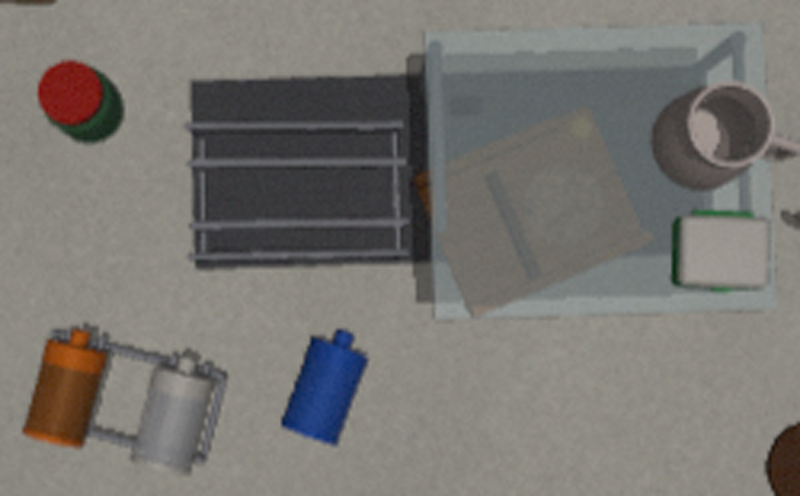

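View pics/crop_sc.png

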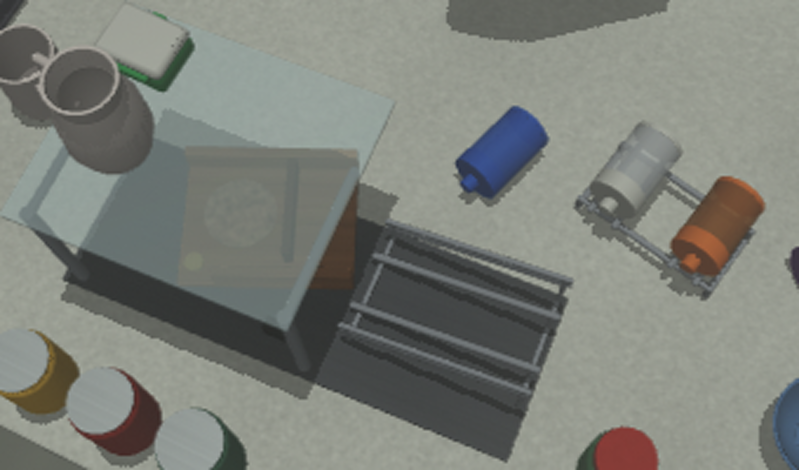

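The crops confirm the choice: orange-capped amber in the left slot at crop (65,390), white-capped clear in the right slot at (175,415), blue and purple lying loose on the worktop. The tray under the glass has its front-left corner at about crop (470,315), and its back-left rim end at (425,190) sticks out past the shelf edge. Now the measurements.

```bash
python3 - <<'E'
from h import *
from scipy.signal import find_peaks
T=dict(np.load('top0.npz'));S=dict(np.load('scene0.npz'))
g=cv2.cvtColor(T['frame'],cv2.COLOR_BGR2GRAY).astype(float)
t9=np.tan(np.radians(9))
print('rod profiles')
for u in (280,285,290,310,320,328):
    p=g[185:255,u-2:u+3].mean(1); pk,_=find_peaks(p,prominence=6)
    sub=[]
    for k in pk:
        w=p[k-2:k+3]-p[k-2:k+3].min(); sub.append(round(185+(w*np.arange(k-2,k+3)).sum()/w.sum(),2))
    print(u,sub)
print('edges plate left cols', [ (v,int(np.argmin(np.diff(g[v,255:285])))+255.5) for v in (193,210,220,235,243)])
print('plate rows', [(u,int(np.argmin(np.diff(g[180:200,u])))+180.5,int(np.argmax(np.diff(g[242:256,u])))+242.5) for u in (276,285,300,315,330)])
hsv=cv2.cvtColor(T['frame'],cv2.COLOR_BGR2HSV)
W=cloud(T)
for n,m in (('amber',cv2.inRange(hsv,(5,120,60),(20,255,255))),):
    m[:, :215]=0;m[:,250:]=0;m[:255]=0;m[315:]=0
    P=W[(m>0)]; r=cv2.minAreaRect(np.argwhere(m>0)[:,::-1].astype(np.float32)); print(n,(m>0).sum(),r,np.nanmax(P,0),np.nanmin(P,0))
# cups by height from depth
for n,(a,b,c,d) in dict(amber=(215,245,255,315),clear=(248,285,265,322)).items():
    Q=W[c:d,a:b].reshape(-1,3); Q=Q[(Q[:,2]>.045)&(Q[:,2]<.12)]
    xy=Q[:,:2].astype(np.float32); r=cv2.minAreaRect(xy); top=Q[Q[:,2]>np.percentile(Q[:,2],60),:2]; 
    mm=top.mean(0); ev=np.linalg.svd(top-mm,full_matrices=False)[2][0]
    print(n,len(Q),r,np.percentile(Q[:,2],98),mm,np.degrees(np.arctan2(ev[1],ev[0])))
# tray / shelf depth check
for u,v in ((380,232),(400,215),(345,228),(300,230),(340,180)): print((u,v),W[v,u].round(3))
E
```

```text
rod profiles
280 [np.float64(203.66), np.float64(215.18), np.float64(234.77), np.float64(244.69)]
285 [np.float64(203.73), np.float64(215.09), np.float64(234.64), np.float64(244.62)]
290 [np.float64(203.63), np.float64(215.09), np.float64(234.42), np.float64(244.16)]
310 [np.float64(203.52), np.float64(214.97), np.float64(234.18), np.float64(244.23)]
320 [np.float64(203.45), np.float64(214.98), np.float64(234.14), np.float64(243.83)]
328 [np.float64(203.48), np.float64(215.02), np.float64(234.06), np.float64(243.51)]
edges plate left cols [(193, 269.5), (210, 269.5), (220, 269.5), (235, 268.5), (243, 270.5)]
plate rows [(276, 189.5, 248.5), (285, 189.5, 247.5), (300, 189.5, 247.5), (315, 188.5, 247.5), (330, 188.5, 247.5)]
amber 598 ((230.44619750976562, 285.4855041503906), (18.940927505493164, 36.136314392089844), 15.068489074707031) [0.5066675  0.31101573 0.09443555] [0.40128873 0.23842867 0.00651416]
amber 634 ((0.45392242074012756, 0.27313122153282166), (0.05878737196326256, 0.10668273270130157), 76.15031433105469) 0.09126108328022609 [0.44782339 0.27373597] 167.49993050231976
clear 626 ((0.430428147315979, 0.17093929648399353), (0.05825221166014671, 0.10689927637577057), 77.27030944824219) 0.09157582208319295 [0.42307969 0.17224978] 167.45432449558385
(380, 232) [ 0.614 -0.16   0.195]
(400, 215) [ 0.662 -0.215  0.198]
(345, 228) [ 0.623 -0.063  0.198]
(300, 230) [0.632 0.069 0.004]
(340, 180) [ 0.798 -0.056  0.   ]
```

```bash
python3 - <<'E'
from h import *
T=dict(np.load('top0.npz'));S=dict(np.load('scene0.npz'))
t9=np.tan(np.radians(9))
# end of rods in top crop ~u: left y=210, right y=0
yL=plane(T,270,225,.055);yR=plane(T,336.9,225,.022);print('rod ends',yL,yR,yL-yR)
mid=[]
for u,a,b in((280,215.18,234.77),(285,215.09,234.64),(290,215.09,234.42),(310,214.97,234.18),(320,214.98,234.14),(328,215.02,234.06)):
    z=.03
    for _ in range(4):
        A=plane(T,u,a,z);B=plane(T,u,b,z); z=.020+(A[1]-yR[1])*t9
    mid.append((A+B)[:2]/2); print(u,A.round(4),B.round(4),'sep',np.linalg.norm(A-B).round(4))
mid=np.array(mid); k=np.polyfit(mid[:,1],mid[:,0],1); print('mid line x=',k,'heading deg',-np.degrees(np.arctan(k[0])))
C=[plane(T,u,v,.004) for u,v in ((269.8,189.7),(270.8,248.3))]; print('plate left corners',np.round(C,4),np.linalg.norm(C[0]-C[1]))
# shelf corners at z=.198 from crop_top
for n,(cx,cy) in dict(nearL=(436,318),nearR=(775,310),farL=(426,33)).items():
    print(n,plane(T,210+cx/3.2,165+cy/3.2,.198).round(4))
# tray points at z=.05
for n,(cx,cy) in dict(FL=(471,316),FR=(651,240),BL=(430,178),BR=(592,112),lip0=(490,175),lip1=(535,278)).items():
    print(n,plane(T,210+cx/3.2,165+cy/3.2,.05).round(4))
for n,(cx,cy) in dict(BLs=(358,283),FLs=(358,152),FRs=(186,148)).items():
    print(n,plane(S,140+cx/2.35,150+cy/2.35,.05).round(4))
# scene rods ends
for n,(cx,cy,z) in dict(rNear0=(374,257,.022),rFar0=(353,305,.022),rNear1=(557,316,.055),rFar1=(537,370,.055)).items():
    print(n,plane(S,140+cx/2.35,150+cy/2.35,z).round(4))
E
```

```text
rod ends [0.64113198 0.15980527 0.055     ] [ 0.64897824 -0.0477497   0.022     ] [-0.00784626  0.20755497  0.033     ]
280 [0.6731 0.1304 0.0482] [0.6121 0.1288 0.0482] sep 0.061
285 [0.674  0.1151 0.0458] [0.613  0.1135 0.0458] sep 0.061
290 [0.6746 0.0998 0.0434] [0.6142 0.0982 0.0434] sep 0.0604
310 [0.6776 0.0377 0.0335] [0.6171 0.0364 0.0335] sep 0.0605
320 [0.6789 0.0063 0.0286] [0.6183 0.0051 0.0286] sep 0.0606
328 [ 0.6798 -0.0189  0.0246] [ 0.6194 -0.0201  0.0246] sep 0.0604
mid line x= [-0.04663317  0.64886824] heading deg 2.6699492829210345
plate left corners [[0.7604 0.1696 0.004 ]
 [0.5717 0.161  0.004 ]] 0.18884633615475918
nearL [ 0.5227 -0.0685  0.198 ]
nearR [ 0.5356 -0.3591  0.198 ]
farL [ 0.7694 -0.0556  0.198 ]
FL [ 0.5275 -0.1113  0.05  ]
FR [ 0.6045 -0.2843  0.05  ]
BL [ 0.6601 -0.0696  0.05  ]
BR [ 0.728 -0.226  0.05 ]
lip0 [ 0.6643 -0.1277  0.05  ]
lip1 [ 0.5654 -0.1725  0.05  ]
BLs [ 0.6643 -0.0436  0.05  ]
FLs [ 0.5293 -0.111   0.05  ]
FRs [ 0.6061 -0.284   0.05  ]
rNear0 [ 0.623  -0.0464  0.022 ]
rFar0 [ 0.6812 -0.0427  0.022 ]
rNear1 [0.6096 0.1592 0.055 ]
rFar1 [0.6706 0.1627 0.055 ]
```

>>> send_rows([
  [[1,0,0,-0.04,7],[1,0,0,-0.04,6.9],[1,0.0354,-0.0445,0,0],[1,0.0354,-0.0445,0,0],[1,0.0354,-0.0445,0,0],[1,0.0354,-0.0445,0,0],[1,0.0354,-0.0445,0,0],[1,0.0354,-0.0445,0,0],[1,0.0354,-0.0445,0,0],[1,0.0354,-0.0445,0,0]],
])

```text
time: 1.35
tool_pos: [0.4167, -0.1328, 0.3002]
ee_rot: [1.0, 0.023, 0.0, 0.0]
wrist_force: [0.2, -0.6, -0.1]
grip_width: 0.996
```

>>> send_rows([
  [[1,0.0354,-0.0445,0,0],[1,0.0354,-0.0445,0,0],[1,0.0354,-0.0445,0,0],[1,0.0354,-0.0445,0,0],[1,0,0,0,0],[1,0,0,0,0]],
])

```text
time: 2.1
tool_pos: [0.5495, 0.0381, 0.2998]
ee_rot: [0.999, 0.032, -0.001, -0.005]
wrist_force: [-0.3, -0.5, 0.4]
grip_width: 0.997
```

```bash
cat >> h.py <<'E'
O=np.array([.651,-.0495]); PH=np.radians(2.65)
def f2w(x,y): c,s=np.cos(PH),np.sin(PH); return O+np.array([c*x-s*y,s*x+c*y])
def w2f(p): c,s=np.cos(PH),np.sin(PH); d=np.array(p)[...,:2]-O; return np.stack([c*d[...,0]+s*d[...,1],-s*d[...,0]+c*d[...,1]],-1)
def yaw(s):
    from scipy.spatial.transform import Rotation as R
    x=R.from_quat(s['ee_rot']).as_matrix()[:,0]; return np.arctan2(x[1],x[0])
def go(x,y,z=None):  # world target -> tool shift
    s=bot.sense(); p=s['tool_pos']; a=yaw(s); d=np.array([x,y])-p[:2]
    return [round(float(v),4) for v in (d@[np.cos(a),np.sin(a)], d@[np.sin(a),-np.cos(a)], 0 if z is None else p[2]-z)]
def st():
    s=bot.sense(); print('t',round(s['time'],2),'p',s['tool_pos'].round(4),'feeder',w2f(s['tool_pos']).round(4),'yaw',np.degrees(yaw(s)).round(2),'F',s['wrist_force'].round(1),'g',round(s['grip_width'],3)); return s
E
python3 - <<'E'
from h import *
s=st(); print(s['q'].round(3))
p=s['tool_pos']
for n in('scene','top'):
    c=cap(n); W=cloud(c); cv2.imwrite(f'pics/{n}1.png',c['frame'])
    d=W-p; F=w2f(W)-w2f(p)
    for lo in np.arange(-.02,.32,.02):
        m=(d[...,2]>lo)&(d[...,2]<=lo+.02)&(np.abs(d[...,0])<.12)&(np.abs(d[...,1])<.12)
        if m.sum()>3: print(n,round(lo,2),m.sum(),'fx',np.percentile(F[m][:,0],[1,99]).round(3),'fy',np.percentile(F[m][:,1],[1,99]).round(3))
g=cv2.imread('pics/scene1.png'); u,v=proj(c:=cap('scene'),p).astype(int); print(u,v)
u=max(u-80,0);v=max(v-100,0); cv2.imwrite('pics/crop_grip.png',cv2.resize(g[v:v+160,u:u+200],None,fx=3.5,fy=3.5,interpolation=cv2.INTER_CUBIC))
E
```

```text
t 2.1 p [0.5495 0.0381 0.2998] feeder [-0.0973  0.0922] yaw 3.7 F [-0.3 -0.5  0.4] g 0.997
[0.064 0.274 0.236 1.535 0.009 3.141]
scene 0.02 42 fx [-0.008  0.012] fy [-0.056  0.054]
scene 0.04 72 fx [-0.003  0.012] fy [-0.058  0.055]
scene 0.06 233 fx [-0.011  0.014] fy [-0.074  0.071]
scene 0.08 326 fx [-0.012  0.017] fy [-0.073  0.071]
scene 0.1 268 fx [-0.01   0.019] fy [-0.071  0.068]
scene 0.12 363 fx [-0.013  0.013] fy [-0.069  0.066]
scene 0.14 203 fx [-0.003  0.037] fy [-0.034  0.035]
scene 0.16 256 fx [0.001 0.037] fy [-0.035  0.035]
scene 0.18 246 fx [-0.002  0.037] fy [-0.036  0.034]
scene 0.2 240 fx [0.002 0.04 ] fy [-0.033  0.037]
scene 0.22 417 fx [-0.008  0.04 ] fy [-0.037  0.037]
scene 0.24 298 fx [0.007 0.039] fy [-0.03   0.035]
scene 0.26 52 fx [0.036 0.046] fy [-0.027  0.021]
scene 0.28 275 fx [0.043 0.05 ] fy [-0.042  0.036]
scene 0.3 546 fx [-0.03   0.051] fy [-0.048  0.043]
347 200
```

```bash
python3 - <<'E'
from h import *
s=bot.sense();p=s['tool_pos'];c=cap('scene');W=cloud(c);F=w2f(W)-w2f(p);d=W[...,2]-p[2]
for lo in np.arange(-.02,.16,.005):
    m=(d>lo)&(d<=lo+.005)&(np.abs(F[...,0])<.05)&(np.abs(F[...,1])<.1)
    if m.sum(): print(round(lo,3),m.sum(),'fx',F[m][:,0].min().round(3),F[m][:,0].max().round(3),'fy',F[m][:,1].min().round(3),F[m][:,1].max().round(3),'inner',np.abs(F[m][:,1]).min().round(3))
E
```

```text
0.025 8 fx -0.009 0.01 fy -0.055 0.045 inner 0.044
0.03 15 fx -0.01 0.011 fy -0.055 0.048 inner 0.043
0.035 17 fx -0.005 0.011 fy -0.057 0.055 inner 0.042
0.04 20 fx -0.006 0.011 fy -0.057 0.055 inner 0.041
0.045 25 fx -0.004 0.011 fy -0.057 0.054 inner 0.043
0.05 17 fx 0.001 0.011 fy -0.057 0.055 inner 0.043
0.055 11 fx 0.006 0.011 fy -0.052 0.048 inner 0.042
0.06 10 fx -0.009 0.011 fy -0.049 0.055 inner 0.041
0.065 19 fx 0.003 0.013 fy -0.066 0.059 inner 0.043
0.07 66 fx -0.012 0.013 fy -0.075 0.07 inner 0.039
0.075 138 fx -0.013 0.013 fy -0.075 0.072 inner 0.037
0.08 66 fx -0.015 0.015 fy -0.075 0.072 inner 0.009
0.085 88 fx -0.013 0.017 fy -0.073 0.071 inner 0.001
0.09 106 fx -0.012 0.017 fy -0.073 0.071 inner 0.0
0.095 56 fx -0.012 0.017 fy -0.071 0.07 inner 0.004
0.1 59 fx -0.012 0.017 fy -0.073 0.069 inner 0.014
0.105 56 fx -0.01 0.018 fy -0.071 0.068 inner 0.012
0.11 85 fx -0.01 0.019 fy -0.071 0.068 inner 0.007
0.115 79 fx -0.012 0.019 fy -0.071 0.067 inner 0.011
0.12 80 fx -0.013 0.014 fy -0.07 0.066 inner 0.025
0.125 235 fx -0.015 0.014 fy -0.07 0.066 inner 0.03
0.13 53 fx -0.013 0.013 fy -0.066 0.063 inner 0.029
0.135 4 fx -0.003 0.007 fy 0.033 0.035 inner 0.033
0.14 21 fx 0.003 0.036 fy -0.029 0.035 inner 0.001
0.145 65 fx -0.007 0.036 fy -0.033 0.035 inner 0.001
0.15 58 fx -0.004 0.037 fy -0.033 0.035 inner 0.001
0.155 60 fx 0.002 0.037 fy -0.034 0.035 inner 0.0
```

View pics/crop_grip.png

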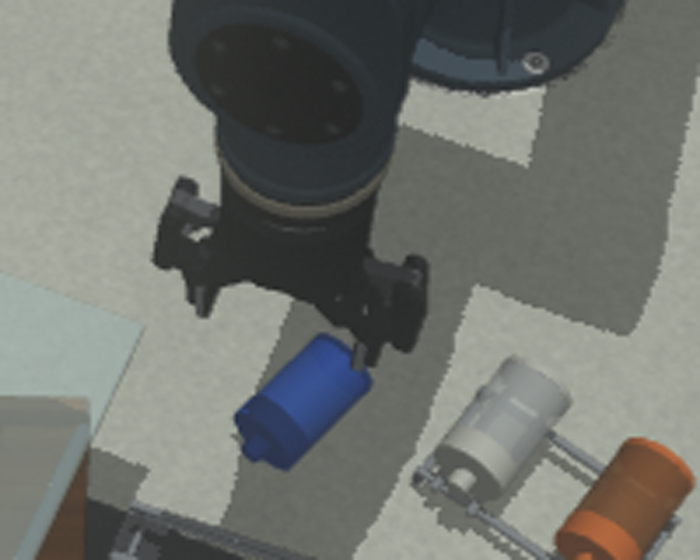

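The picture shows the open gripper from behind. Its wide knuckles are about 70–135 mm above the TCP and span ±72 mm along the jaws; above that the column is about ±37 mm. Joint 6 is at its limit, so I'll make a half turn.

>>> send_rows([
  [[1,0,0,0,-10.5],[1,0,0,0,-10.5],[1,0,0,0,-10.5],[1,0,0,0,-10.5],[1,0,0,0,-10.5],[1,0,0,0,-10.5],[1,0,0,0,-10.5],[1,0,0,0,-10.5],[1,0,0,0,-10.5],[1,0,0,0,-10.5]],
])

```text
time: 3.55
tool_pos: [0.5495, 0.0373, 0.3008]
ee_rot: [0.581, 0.814, 0.004, -0.003]
wrist_force: [-0.1, 0.5, 1.1]
grip_width: 0.998
```

>>> send_rows([
  [[1,0,0,0,-10.5],[1,0,0,0,-10.5],[1,0,0,0,-10.5],[1,0,0,0,-10.5],[1,0,0,0,-10.5],[1,0,0,0,-10.5],[1,0,0,0,-10.5],[1,0,0,0,-0.5],[1,0,0,0,0]],
])

```text
time: 4.68
tool_pos: [0.5498, 0.0377, 0.3006]
ee_rot: [-0.021, 1.0, 0.005, -0.0]
wrist_force: [0.4, -0.6, 0.1]
grip_width: 1.001
```

```bash
python3 - <<'E'
from h import *
s=st(); p=s['tool_pos']; c=cap('scene'); W=cloud(c); F=w2f(W)-w2f(p); d=W[...,2]-p[2]
for sy in(-1,1):
    for dz in(-.011,.002,.015,.025): 
        q=f2w(*(w2f(p)+[0,sy*.05])); print(sy,dz,proj(c,[*q,p[2]+dz]).round(1))
m=(d<.07)&(d>-.05)&(np.abs(F[...,0])<.03)&(np.abs(F[...,1])<.08)
print('low',np.sort(d[m])[:12].round(4), m.sum())
print('target f(-35,36):',f2w(-.035,.036),go(*f2w(-.035,.036)))
u,v=proj(c,p).astype(int); cv2.imwrite('pics/crop_grip2.png',cv2.resize(c['frame'][v-50:v+50,u-70:u+70],None,fx=5,fy=5,interpolation=cv2.INTER_CUBIC)); print(u,v)
E
```

```text
t 4.67 p [0.5498 0.0377 0.3006] feeder [-0.0971  0.0918] yaw -177.56 F [ 0.4 -0.6  0.1] g 1.001
-1 -0.011 [324.4 194.2]
-1 0.002 [324.4 191.3]
-1 0.015 [324.5 188.3]
-1 0.025 [324.6 185.9]
1 -0.011 [369.9 211.2]
1 0.002 [370.5 208.5]
1 0.015 [371.2 205.7]
1 0.025 [371.8 203.5]
low [0.0259 0.0267 0.0269 0.027  0.0276 0.0297 0.0304 0.0304 0.0307 0.0311
 0.0313 0.0314] 144
target f(-35,36): [ 0.61437298 -0.01515671] [-0.0622, -0.0557, 0.0]
347 200
```

View pics/crop_grip2.png

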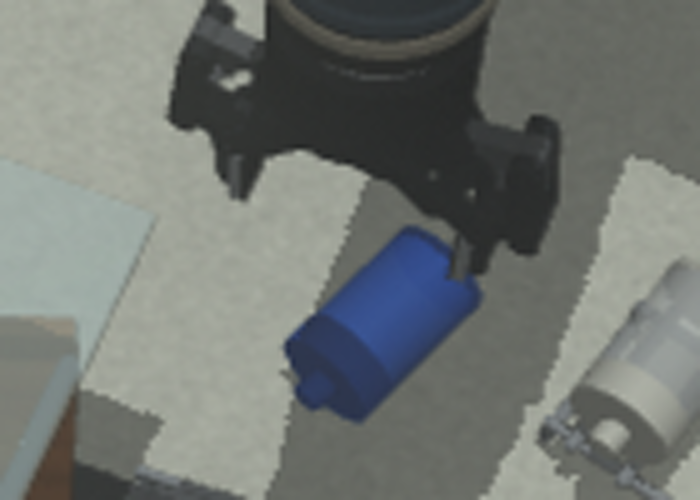

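Measured from depth, the open tips are about 25 mm above the TCP, while the text implies roughly 2 mm, so I'll allow for both. With the tool vertical, the column can't follow the front corner under the glass. Instead I'll push the back rim's inner face at its left end, which sticks out at the shelf edge, with the right finger. The knuckles stay low, under the glass.

```bash
cat >> h.py <<'E'
def seq(wps,yaw_deg):  # feeder waypoints (x,y,z) from present pose -> tool shifts at given feeder-relative yaw
    s=bot.sense(); p=s['tool_pos']; cur=np.array([*w2f(p),p[2]]); a=np.radians(yaw_deg)
    for w in wps:
        d=np.array(w)-cur; print(w,[round(float(v),4) for v in (d[0]*np.cos(a)+d[1]*np.sin(a), d[0]*np.sin(a)-d[1]*np.cos(a), -d[2])]); cur=np.array(w)
E
python3 - <<'E'
from h import *
seq([(-.035,.095,.30),(-.035,.095,.075),(-.035,.072,.047),(-.035,.037,.043),(-.035,.037,.036),(-.005,.037,.036),(.02,.037,.036),(.046,.037,.036)],180+4.8)
E
```

```text
(-0.035, 0.095, 0.3) [-0.0621, -0.0021, 0.0005]
(-0.035, 0.095, 0.075) [-0.0, 0.0, 0.225]
(-0.035, 0.072, 0.047) [0.0019, -0.0229, 0.028]
(-0.035, 0.037, 0.043) [0.0029, -0.0349, 0.004]
(-0.035, 0.037, 0.036) [-0.0, 0.0, 0.007]
(-0.005, 0.037, 0.036) [-0.0299, -0.0025, -0.0]
(0.02, 0.037, 0.036) [-0.0249, -0.0021, -0.0]
(0.046, 0.037, 0.036) [-0.0259, -0.0022, -0.0]
```

>>> send_rows([
  [[1,0,0,0,-5],[1,-0.031,-0.001,0,0],[1,-0.031,-0.001,0,0],[1,0,0,0.06,0],[1,0,0,0.06,0],[1,0,0,0.06,0],[1,0,0,0.03,0],[1,0,0,0.015,0],[1,0,0,0,0],[1,0,0,0,0]],
])

```text
time: 5.98
tool_pos: [0.6126, 0.0467, 0.0769]
ee_rot: [-0.067, 0.998, 0.005, 0.001]
wrist_force: [0.5, 0.4, 0.5]
grip_width: 1.002
```

>>> send_rows([
  [[1,0.002,-0.023,0.028,0],[1,0,0,0,0],[1,0.001,-0.012,0.002,0],[1,0.001,-0.012,0.002,0],[1,0.001,-0.011,0,0],[1,0,0,0,0],[1,0,0,0.007,0],[1,0,0,0,0],[1,0,0,0,0]],
])

```text
time: 7.1
tool_pos: [0.6142, -0.0108, 0.0356]
ee_rot: [-0.067, 0.998, 0.005, -0.0]
wrist_force: [0.5, 0.2, 0.9]
grip_width: 0.999
```

```bash
python3 -c "
from h import *
st()"
```

```text
t 7.1 p [ 0.6142 -0.0108  0.0356] feeder [-0.035   0.0404] yaw -172.27 F [0.5 0.2 0.9] g 0.999
```

>>> send_rows([
  [[1,0,-0.003,0.005,0],[1,0,0,0,0],[1,0,0,0.004,0],[1,0,0,0,0]],
])

```text
time: 7.6
tool_pos: [0.6145, -0.014, 0.0264]
ee_rot: [-0.067, 0.998, 0.005, -0.0]
wrist_force: [0.5, 0.6, -0.3]
grip_width: 1.001
```

>>> send_rows([
  [[1,0,0,0.004,0],[1,0,0,0,0]],
])

```text
time: 7.85
tool_pos: [0.6144, -0.014, 0.0224]
ee_rot: [-0.067, 0.998, 0.005, -0.0]
wrist_force: [0.2, 0.1, -1.1]
grip_width: 0.999
```

>>> send_rows([
  [[1,0,0,0.004,0],[1,0,0,0,0]],
])

```text
time: 8.1
tool_pos: [0.6144, -0.0139, 0.0184]
ee_rot: [-0.067, 0.998, 0.005, -0.0]
wrist_force: [0.1, -0.9, 0.3]
grip_width: 1.002
```

>>> send_rows([
  [[1,-0.01,-0.001,0,0],[1,-0.01,-0.001,0,0],[1,-0.008,-0.001,0,0],[1,-0.008,-0.001,0,0],[1,0,0,0,0]],
])

```text
time: 8.72
tool_pos: [0.6517, -0.0132, 0.0185]
ee_rot: [-0.067, 0.998, 0.005, 0.0]
wrist_force: [0.1, -0.6, 0.3]
grip_width: 0.997
```

```bash
python3 - <<'E'
from h import *
st(); c=cap('scene'); cv2.imwrite('pics/push1.png',cv2.resize(c['frame'][170:310,170:390],None,fx=3.6,fy=3.6,interpolation=cv2.INTER_CUBIC))
E
```

```text
t 8.72 p [ 0.6517 -0.0132  0.0185] feeder [0.0024 0.0362] yaw -172.3 F [ 0.1 -0.6  0.3] g 0.997
```

View pics/push1.png

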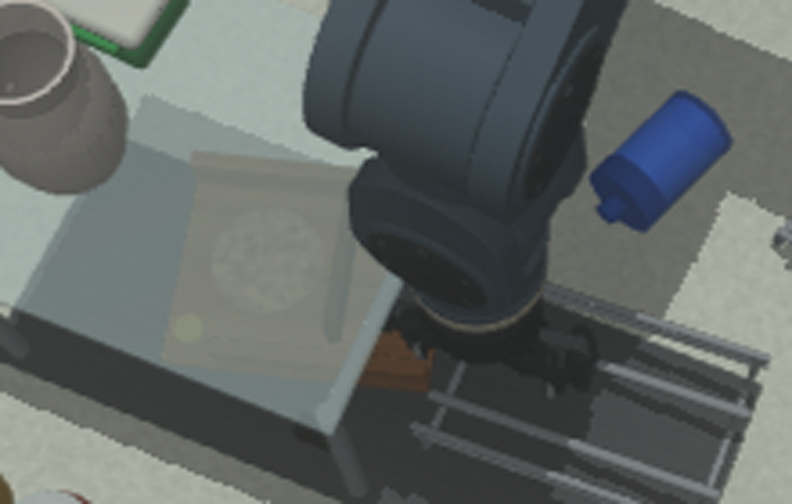

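The tray has turned: the rim slope in the picture puts it at about 0.25 rad, which agrees with the contact geometry. The wrist stays outside the glass edge. Pushing on.

>>> send_rows([
  [[1,-0.01,0,0,0],[1,-0.01,-0.001,0,0],[1,-0.01,-0.001,0,0],[1,-0.006,0,0,0],[1,-0.004,0,0,0],[1,0,0,0,0]],
])

```text
time: 9.52
tool_pos: [0.6914, -0.0098, 0.0188]
ee_rot: [-0.067, 0.998, 0.005, 0.0]
wrist_force: [0.2, -0.9, -0.1]
grip_width: 1.002
```

>>> send_rows([
  [[1,-0.002,0,0,0],[1,-0.002,0,0,0],[1,0,0,0,0]],
])

```text
time: 9.9
tool_pos: [0.6949, -0.0093, 0.0188]
ee_rot: [-0.067, 0.998, 0.005, 0.0]
wrist_force: [-0.9, -0.9, -0.7]
grip_width: 0.999
```

```bash
python3 - <<'E'
from h import *
st()
E
```

```text
t 9.9 p [ 0.6949 -0.0093  0.0188] feeder [0.0457 0.0382] yaw -172.31 F [-0.9 -0.9 -0.7] g 0.999
```

>>> send_rows([
  [[1,-0.0015,0,0,0],[1,-0.0015,0,0,0],[1,0,0,0,0]],
])

```text
time: 10.28
tool_pos: [0.6976, -0.0088, 0.0187]
ee_rot: [-0.067, 0.998, 0.005, -0.0]
wrist_force: [-3.6, -2.1, 2.1]
grip_width: 0.999
```

>>> send_rows([
  [[1,-0.0015,0,0,0],[1,-0.0005,0,0,0],[1,0,0,0,0]],
])

```text
time: 10.65
tool_pos: [0.6978, -0.0088, 0.0186]
ee_rot: [-0.067, 0.998, 0.005, -0.002]
wrist_force: [-10.1, -2.9, 5.2]
grip_width: 1.002
```

>>> send_rows([
  [[1,0.01,0.001,0,0],[1,0.025,0.002,0,0],[1,0.02,0.002,-0.022,0],[1,0,0,0,0],[1,-0.002,0.018,0,0],[1,-0.002,0.02,-0.005,0],[1,-0.002,0.025,-0.03,0],[1,0,0,-0.06,0],[1,0,0,-0.06,0],[1,0,0,-0.03,0]],
])

```text
time: 11.9
tool_pos: [0.6434, 0.0523, 0.2299]
ee_rot: [-0.068, 0.998, 0.005, 0.002]
wrist_force: [0.3, -0.4, -1.1]
grip_width: 1.0
```

```bash
python3 - <<'E'
from h import *
st()
c=cap('scene');t=cap('top')
a=cv2.resize(c['frame'][170:310,180:390],None,fx=2.8,fy=2.8,interpolation=cv2.INTER_CUBIC)
b=cv2.resize(t['frame'][170:270,260:460],None,fx=2.9,fy=1.9*1.5,interpolation=cv2.INTER_CUBIC)
w=588;a=cv2.resize(a,(w,a.shape[0]));b=cv2.resize(b,(w,b.shape[0]))
o=np.vstack([a,b])[:600]; print(o.shape,a.shape); 
# expected home corners drawn as dots in top (scale 2.94) 
for x,y in((-.075,0),(.075,0),(-.075,-.19),(.075,-.19)):
    u,v=proj(t,[*f2w(x,y),.05]); print((x,y),u.round(1),v.round(1)); cv2.circle(o,(int((u-260)*2.94),int(a.shape[0]+(v-170)*2.85)),2,(0,0,255),-1)
    u,v=proj(c,[*f2w(x,y),.05]); cv2.circle(o,(int((u-180)*2.8),int((v-170)*2.8)),2,(0,0,255),-1)
cv2.imwrite('pics/home.png',o)
E
```

```text
t 11.9 p [0.6434 0.0523 0.2299] feeder [-0.0029  0.102 ] yaw -172.21 F [ 0.3 -0.4 -1.1] g 1.0
(600, 588, 3) (392, 588, 3)
(-0.075, 0) 338.5 247.6
(0.075, 0) 337.2 199.4
(-0.075, -0.19) 400.0 246.0
(0.075, -0.19) 398.2 197.9
```

View pics/home.png

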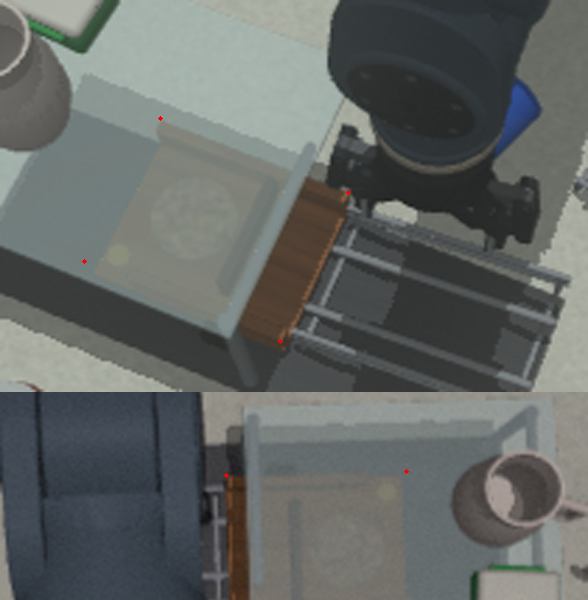

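The left corners of the tray lie on the predicted home marks at crop (347,192) and (281,341), and the edges are parallel to the shelf, so the tray is home. Next is the amber cup.

>>> send_rows([
  [[1,0,0,0,10.5],[1,0,0,0,10.6],[1,0.039,0.0285,0,0],[1,0.039,0.0285,0,0],[1,0.039,0.0285,0,0],[1,0.039,0.0285,0,0],[1,0.039,0.0285,0,0],[1,0.039,0.0285,0,0],[1,0,0,0.04,0],[1,0,0,0,0]],
])

```text
time: 13.25
tool_pos: [0.4517, 0.2715, 0.1858]
ee_rot: [0.116, 0.993, 0.003, -0.003]
wrist_force: [-0.4, -0.5, 0.7]
grip_width: 1.0
```

```bash
python3 - <<'E'
from h import *
s=st(); print(go(.4535,.273,.025), 166.7-np.degrees(yaw(s)))
c=cap('scene'); hsv=cv2.cvtColor(c['frame'],cv2.COLOR_BGR2HSV); m=cv2.inRange(hsv,(3,110,60),(20,255,255))
W=cloud(c); k=(m>0)&(np.hypot(W[...,0]-.4535,W[...,1]-.273)<.09)&(W[...,2]>.03)
r=cv2.minAreaRect(W[k][:,:2].astype(np.float32)); print(k.sum(),r,W[k][:,2].max())
E
```

```text
t 13.25 p [0.4517 0.2715 0.1858] feeder [-0.1843  0.3298] yaw 166.72 F [-0.4 -0.5  0.7] g 1.0
[-0.0014, 0.0019, 0.1608] -0.02419891186278278
911 ((0.4535868763923645, 0.2730255126953125), (0.05590534210205078, 0.10842161625623703), 76.45079040527344) 0.09344423396671263
```

>>> send_rows([
  [[1,-0.0014,0.002,0.05,0],[1,0,0,0.05,0],[1,0,0,0.04,0],[1,0,0,0.02,0],[1,0,0,0,0],[-1,0,0,0,0],[-1,0,0,0,0],[-1,0,0,0,0],[-1,0,0,0,0],[-1,0,0,0,0]],
])

```text
time: 14.55
tool_pos: [0.4569, 0.2746, 0.0304]
ee_rot: [0.117, 0.993, 0.005, 0.0]
wrist_force: [-0.3, -3.0, 4.5]
grip_width: 0.667
```

>>> send_rows([
  [[-1,0,0,0,0],[-1,0,0,-0.02,0],[-1,0,0,-0.03,0],[-1,0,0,-0.05,0],[-1,0,0,-0.05,0],[-1,0,0,0,0]],
])

```text
time: 15.3
tool_pos: [0.4582, 0.2742, 0.1836]
ee_rot: [0.117, 0.993, 0.007, 0.003]
wrist_force: [-0.3, -0.5, -1.4]
grip_width: 0.661
```

```bash
python3 - <<'E'
from h import *
s=st(); p=s['tool_pos']
c=cap('scene'); hsv=cv2.cvtColor(c['frame'],cv2.COLOR_BGR2HSV); m=cv2.inRange(hsv,(3,110,60),(20,255,255))
W=cloud(c); k=(m>0)&(np.hypot(W[...,0]-p[0],W[...,1]-p[1])<.09)&(W[...,2]>.03)
Q=W[k];a=yaw(s);e=np.array([np.cos(a),np.sin(a)]);d=(Q[:,:2]-p[:2])@e
print(k.sum(),'along',d.min(),d.max(),'z',Q[:,2].min(),Q[:,2].max(), 'dz',Q[:,2].max()-p[2])
# step waypoints after turning to feeder-relative yaw 180
seq([(-.01,.20,.20),(0,.09,.20),(0,.09,.05)],180)
E
```

```text
t 15.3 p [0.4582 0.2742 0.1836] feeder [-0.1776  0.3323] yaw 166.59 F [-0.3 -0.5 -1.4] g 0.661
693 along -0.052017651609129516 0.008585918468945044 z 0.18819776451711792 0.24709830737203176 dz 0.06345711218720623
(-0.01, 0.2, 0.2) [-0.1688, -0.1317, -0.0188]
(0, 0.09, 0.2) [-0.01, -0.11, -0.0]
(0, 0.09, 0.05) [0.0, 0.0, 0.15]
```

>>> send_rows([
  [[-1,0,0,0,-8],[-1,0,0,0,-8],[-1,-0.0301,-0.0404,0,0],[-1,-0.0301,-0.0404,0,0],[-1,-0.0301,-0.0404,0,0],[-1,-0.0301,-0.0404,0,0],[-1,-0.0301,-0.0404,0,0],[-1,-0.0301,-0.0404,0,0],[-1,0,0,0.04,0],[-1,0,0,0,0]],
])

```text
time: 16.6
tool_pos: [0.6447, 0.0387, 0.1322]
ee_rot: [-0.022, 1.0, 0.005, -0.004]
wrist_force: [-1.6, 0.4, 0.0]
grip_width: 0.659
```

```bash
python3 - <<'E'
from h import *
s=st(); seq([(.003,.09,.09),(.003,.09,.041)],180)
c=cap('scene'); hsv=cv2.cvtColor(c['frame'],cv2.COLOR_BGR2HSV); m=cv2.inRange(hsv,(3,110,60),(20,255,255));p=s['tool_pos']
W=cloud(c); k=(m>0)&(np.hypot(W[...,0]-p[0],W[...,1]-p[1])<.09)&(W[...,2]>.08); F=w2f(W[k]); print(k.sum(),F.min(0),F.max(0),W[k][:,2].max())
E
```

```text
t 16.6 p [0.6447 0.0387 0.1322] feeder [-0.0022  0.0884] yaw -177.46 F [-1.6  0.4  0. ] g 0.659
(0.003, 0.09, 0.09) [-0.0052, 0.0016, 0.0422]
(0.003, 0.09, 0.041) [0.0, 0.0, 0.049]
483 [-0.05723533  0.05832981] [0.04805368 0.11612639] 0.1946240672162445
```

>>> send_rows([
  [[-1,-0.005,0.001,0.04,0],[-1,0,0,0.03,0],[-1,0,0,0.015,0],[-1,0,0,0,0],[-1,0,0,0.003,0],[-1,0,0,0,0]],
])

```text
time: 17.4
tool_pos: [0.6528, 0.0415, 0.0493]
ee_rot: [-0.023, 1.0, 0.005, 0.001]
wrist_force: [0.8, -0.8, -0.3]
grip_width: 0.664
```

>>> send_rows([
  [[-1,0.003,0,0.004,0],[-1,0,0,0.003,0],[-1,0,0,0,0]],
])

```text
time: 17.77
tool_pos: [0.6489, 0.0414, 0.041]
ee_rot: [-0.023, 1.0, 0.005, -0.001]
wrist_force: [0.7, 0.4, -0.5]
grip_width: 0.656
```

>>> send_rows([
  [[-1,0,0,0.002,0],[-1,0,0,0.002,0],[-1,0,0,0,0]],
])

```text
time: 18.15
tool_pos: [0.6492, 0.0414, 0.0371]
ee_rot: [-0.023, 1.0, 0.005, -0.0]
wrist_force: [0.5, 1.0, -0.9]
grip_width: 0.663
```

>>> send_rows([
  [[-1,0,0,0.002,0],[-1,0,0,0,0]],
])

```text
time: 18.4
tool_pos: [0.6495, 0.0415, 0.0367]
ee_rot: [-0.023, 1.0, 0.005, 0.0]
wrist_force: [-3.4, 0.8, 10.4]
grip_width: 0.658
```

```bash
python3 - <<'E'
from h import *
s=st();p=s['tool_pos']
c=cap('scene'); hsv=cv2.cvtColor(c['frame'],cv2.COLOR_BGR2HSV); m=cv2.inRange(hsv,(3,110,60),(20,255,255))
W=cloud(c); k=(m>0)&(np.hypot(W[...,0]-p[0],W[...,1]-p[1])<.09)&(W[...,2]>.03); F=w2f(W[k]); print(k.sum(),F.min(0),F.max(0),np.percentile(W[k][:,2],[50,90,98]))
E
```

```text
t 18.4 p [0.6495 0.0415 0.0367] feeder [0.0027 0.091 ] yaw -177.4 F [-3.4  0.8 10.4] g 0.658
391 [-0.05077788  0.06091492] [0.0528994  0.11821698] [0.08571431 0.09535199 0.09739085]
```

>>> send_rows([
  [[-1,0,0,-0.001,0],[0.5,0,0,0,0],[1,0,0,0,0],[1,0,0,0,0],[1,0,0,-0.01,0],[1,0,0,-0.02,0],[1,0,0,-0.03,0],[1,0,0,-0.05,0],[1,0,0,-0.05,0],[1,0,0,0,0]],
])

```text
time: 19.7
tool_pos: [0.6515, 0.04, 0.2016]
ee_rot: [-0.023, 1.0, 0.005, 0.004]
wrist_force: [0.4, -0.0, -0.8]
grip_width: 1.0
```

```bash
cat >> h.py <<'E'
def find(c,kind,zlo=.02):
    hsv=cv2.cvtColor(c['frame'],cv2.COLOR_BGR2HSV); W=cloud(c); F=w2f(W)
    box=(np.abs(F[...,0])<.075)&(F[...,1]>-.08)&(F[...,1]<.2)&(W[...,2]>zlo)&(W[...,2]<.1)
    m=(cv2.inRange(hsv,(3,110,60),(20,255,255))>0)
    k=box&m
    return k,F,W
E
python3 - <<'E'
from h import *
st()
c=cap('scene');t=cap('top')
k,F,W=find(c,'amber',.04); 
if k.sum(): print(k.sum(),F[k].min(0),F[k].max(0),W[k][:,2].max())
a=cv2.resize(c['frame'][170:310,200:400],None,fx=2.8,fy=2.8,interpolation=cv2.INTER_CUBIC); cv2.imwrite('pics/amber.png',a)
E
```

```text
t 19.7 p [0.6515 0.04   0.2016] feeder [0.0047 0.0894] yaw -177.4 F [ 0.4 -0.  -0.8] g 1.0
529 [-0.05402282 -0.04040159] [ 0.07260426 -0.00122717] 0.08280173385972239
```

View pics/amber.png

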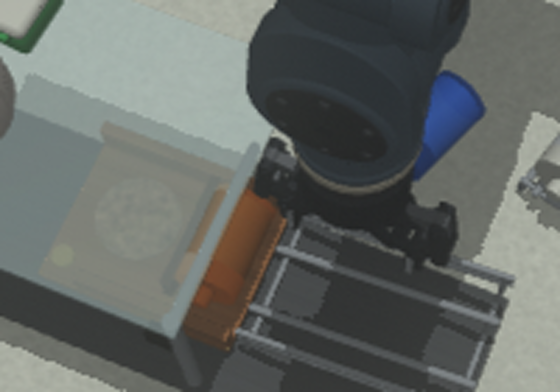

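The amber cup has rolled onto the tray. It lies square across it at crop (225,245), against the lip and partly under the glass. Next is the clear cup.

>>> send_rows([
  [[1,0,0,0,8],[1,0,0,0,7.9],[1,0.0491,0.0153,0,0],[1,0.0491,0.0153,0,0],[1,0.0491,0.0153,0,0],[1,0.0491,0.0153,0,0],[1,0.0491,0.0153,0,0],[1,0,0,0.02,0],[1,0,0,0,0]],
])

```text
time: 20.92
tool_pos: [0.4262, 0.1708, 0.176]
ee_rot: [0.115, 0.993, 0.004, -0.003]
wrist_force: [0.1, -0.4, 1.2]
grip_width: 0.999
```

```bash
python3 - <<'E'
from h import *
s=st(); print(go(.4304,.171,.029), 166.7-np.degrees(yaw(s)))
for n in('scene','top'):
    c=cap(n);W=cloud(c); k=(np.hypot(W[...,0]-.4304,W[...,1]-.171)<.07)&(W[...,2]>.045)&(W[...,2]<.1)
    if k.sum()>100: print(n,k.sum(),cv2.minAreaRect(W[k][:,:2].astype(np.float32)),np.percentile(W[k][:,2],98))
# amber / tray check from scene
c=cap('scene');k,F,W=find(c,'a',.056); print(k.sum(),F[k].min(0),F[k].max(0),np.percentile(W[k][:,2],98))
E
```

```text
t 20.93 p [0.4262 0.1708 0.176 ] feeder [-0.2143  0.2304] yaw 166.76 F [ 0.1 -0.4  1.2] g 0.999
[-0.004, 0.0012, 0.147] -0.060555123286547996
scene 914 ((0.43032941222190857, 0.1706412434577942), (0.05833042412996292, 0.10817614942789078), 77.32996368408203) 0.09141079314531204
top 253 ((0.42991864681243896, 0.15276694297790527), (0.10550902783870697, 0.05464327707886696), 21.437341690063477) 0.09173678914553797
469 [-0.06491199 -0.0386939 ] [ 0.05309332 -0.00258128] 0.08067190221053588
```

>>> send_rows([
  [[1,-0.001,0.001,0.05,0],[1,0,0,0.05,0],[1,0,0,0.035,0],[1,0,0,0.015,0],[1,0,0,0,0],[-1,0,0,0,0],[-1,0,0,0,0],[-1,0,0,0,0],[-1,0,0,0,0],[-1,0,0,0,0]],
])

```text
time: 22.32
tool_pos: [0.43, 0.1731, 0.0289]
ee_rot: [0.116, 0.993, 0.005, 0.0]
wrist_force: [-0.1, -1.9, 6.2]
grip_width: 0.662
```

```bash
python3 -c "
from h import *
st(); print(go(.4304,.171))"
```

```text
t 22.32 p [0.43   0.1731 0.0289] feeder [-0.2105  0.2326] yaw 166.67 F [-0.1 -1.9  6.2] g 0.662
[-0.0009, -0.002, 0.0]
```

>>> send_rows([
  [[-1,0,0,0,0],[-1,0,0,-0.02,0],[-1,0,0,-0.03,0],[-1,0,0,-0.05,0],[-1,0,0,-0.05,0],[-1,0,0,0,-8],[-1,0,0,0,-8],[-1,0,0,0,0]],
])

```text
time: 23.32
tool_pos: [0.4294, 0.1718, 0.1784]
ee_rot: [-0.023, 1.0, 0.005, 0.0]
wrist_force: [-0.4, 0.9, -0.7]
grip_width: 0.657
```

```bash
python3 -c "
from h import *
st(); seq([(.003,.092,.18)],180)"
```

```text
t 23.32 p [0.4294 0.1718 0.1784] feeder [-0.2112  0.2314] yaw -177.35 F [-0.4  0.9 -0.7] g 0.657
(0.003, 0.092, 0.18) [-0.2142, -0.1394, -0.0016]
```

>>> send_rows([
  [[-1,-0.0422,-0.0278,0,0],[-1,-0.0422,-0.0278,0,0],[-1,-0.0422,-0.0278,0,0],[-1,-0.0422,-0.0278,0,0],[-1,-0.0422,-0.0278,0,0],[-1,0,0,0.05,0],[-1,0,0,0.04,0],[-1,0,0,0.025,0],[-1,0,0,0.01,0],[-1,0,0,0,0]],
])

```text
time: 24.58
tool_pos: [0.6464, 0.0441, 0.0513]
ee_rot: [-0.023, 1.0, 0.005, -0.0]
wrist_force: [-0.2, 0.8, -0.2]
grip_width: 0.664
```

```bash
python3 -c "
from h import *
st(); seq([(0,.092,.038)],180)"
```

```text
t 24.57 p [0.6464 0.0441 0.0513] feeder [-0.0003  0.0937] yaw -177.38 F [-0.2  0.8 -0.2] g 0.664
(0, 0.092, 0.038) [-0.0003, -0.0017, 0.0133]
```

>>> send_rows([
  [[-1,0,-0.001,0.007,0],[-1,0,0,0.004,0],[-1,0,0,0,0],[-1,0,0,0.001,0],[-1,0,0,0,0]],
])

```text
time: 25.2
tool_pos: [0.6466, 0.0432, 0.0394]
ee_rot: [-0.024, 1.0, 0.005, -0.0]
wrist_force: [0.5, -0.7, 0.3]
grip_width: 0.664
```

>>> send_rows([
  [[-1,0,0,0.0015,0],[-1,0,0,0,0]],
])

```text
time: 25.45
tool_pos: [0.6464, 0.0432, 0.0377]
ee_rot: [-0.024, 1.0, 0.005, -0.0]
wrist_force: [0.0, 1.1, -0.7]
grip_width: 0.661
```

>>> send_rows([
  [[-1,0,0,0.0015,0],[-1,0,0,0,0]],
])

```text
time: 25.7
tool_pos: [0.6464, 0.0433, 0.0361]
ee_rot: [-0.024, 1.0, 0.005, -0.0]
wrist_force: [-0.3, -0.0, -0.8]
grip_width: 0.661
```

>>> send_rows([
  [[-1,0,0,0.0015,0],[-1,0,0,0,0]],
])

```text
time: 25.95
tool_pos: [0.6467, 0.0433, 0.0355]
ee_rot: [-0.024, 1.0, 0.005, 0.0]
wrist_force: [-1.2, -0.4, 5.3]
grip_width: 0.659
```

Contact at 5 N. Release and lift.

>>> send_rows([
  [[-1,0,0,-0.0005,0],[0.5,0,0,0,0],[1,0,0,0,0],[1,0,0,0,0],[1,0,0,-0.01,0],[1,0,0,-0.02,0],[1,0,0,-0.03,0],[1,0,0,-0.05,0],[1,0,0,-0.05,0],[1,0.03,0.03,-0.03,0]],
])

```text
time: 27.2
tool_pos: [0.6169, 0.0691, 0.2285]
ee_rot: [-0.022, 1.0, 0.005, 0.002]
wrist_force: [1.1, 0.8, -0.2]
grip_width: 0.997
```

>>> send_rows([
  [[1,0.05,0.02,0,0],[1,0.06,0.01,0,0],[1,0.06,0,0,0],[1,0.06,0,0,0],[1,0.03,0,0,0],[1,0,0,0,0],[1,0,0,0,0]],
])

```text
time: 28.08
tool_pos: [0.355, 0.0879, 0.2267]
ee_rot: [-0.024, 1.0, 0.005, 0.001]
wrist_force: [0.3, 1.5, 0.0]
grip_width: 1.002
```

```bash
python3 - <<'E'
from h import *
st(); c=cap('scene');t=cap('top')
for n,d in(('s',c),('t',t)):
    k,F,W=find(d,'a',.056); print(n,'amber',k.sum(),F[k].min(0),F[k].max(0),np.percentile(W[k][:,2],98))
    q=(np.abs(F[...,0])<.058)&(F[...,1]>-.008)&(F[...,1]<.09)&(W[...,2]>.058)&(W[...,2]<.1); print(n,'clear',q.sum(),F[q].min(0),F[q].max(0),np.percentile(W[q][:,2],98), cv2.minAreaRect(F[q].astype(np.float32)))
a=cv2.resize(c['frame'][180:310,200:390],None,fx=3,fy=3,interpolation=cv2.INTER_CUBIC); b=cv2.resize(t['frame'][170:265,265:455],None,fx=3,fy=2.2,interpolation=cv2.INTER_CUBIC)
o=np.vstack([a,b])[:600]
for x,y in((-.075,0),(.075,0)):
    u,v=proj(c,[*f2w(x,y),.05]); cv2.circle(o,(int((u-200)*3),int((v-180)*3)),2,(0,0,255),-1)
cv2.imwrite('pics/final.png',o)
E
```

```text
t 28.07 p [0.355  0.0879 0.2267] feeder [-0.2893  0.1509] yaw -177.29 F [0.3 1.5 0. ] g 1.002
s amber 437 [-0.05300975 -0.03854807] [ 0.05318141 -0.00903512] 0.08157589792189192
s clear 938 [-0.05443438 -0.00786267] [0.05773399 0.08963763] 0.08704675676052483 ((0.0017331577837467194, 0.04066509008407593), (0.112527996301651, 0.09696125239133835), 0.5046984553337097)
t amber 92 [-0.06460373 -0.01693612] [ 0.06269779 -0.00193674] 0.07269598974705367
t clear 590 [-0.05248195 -0.00777921] [0.05294607 0.04976217] 0.08824778772023936 ((0.00017052516341209412, 0.021251048892736435), (0.1054912582039833, 0.0573391430079937), 0.3925396203994751)
```

View pics/final.png

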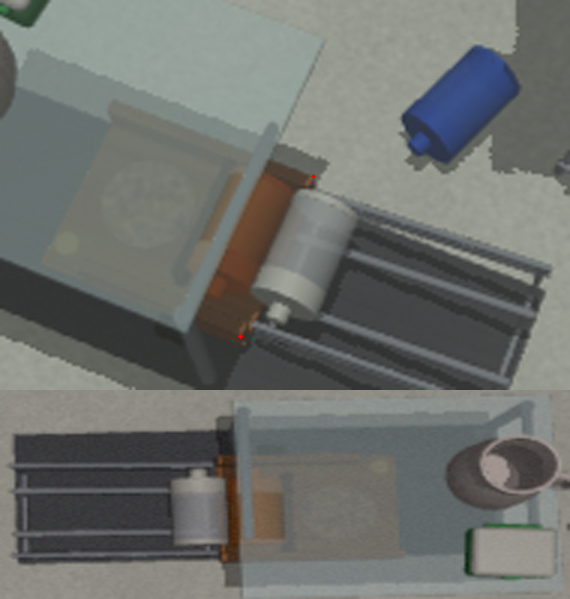

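The clear cup waits on the chute at crop (305,255), its centre at y≈21 mm and square. The amber cup sits on the tray behind the glass edge, and the tray corners are still on the home marks. The arm is clear of everything, so I'm handing in.

```bash
python3 -c "
from cell import job_done
print(job_done())"
```

```text
the job is handed in; nothing more can be done
None
```

I swung the tray home, rolled the amber cup onto it and set the clear cup right behind it. The job was handed in at about 28 s of robot time; no verdict was reported.

**Tray push:** I pushed a different spot from the one you named. With the tool fixed vertical, the wrist could not follow the front-left corner under the glass. I pushed the inner face of the back rim at its left end with one finger under the shelf, until a hard stop at about 10 N. Nothing in the pictures or force readings suggested the shelf was touched.

**Last checks:**
- **Tray:** its left corners lie on the predicted home marks within about 3 mm.
- **Clear cup:** centre about 21 mm above the outlet, within 2 mm of the middle line and square to under 1 degree.
- **Amber cup:** it lies square on the tray against the lip, centred in x. Its y is only partly measured because the glass hides part of it; the visible parts and the clear cup resting behind it put it at about -37 mm.
- **Robot and bystanders:** the arm is clear of everything. The jug and pacifier case look unmoved; I did not measure the other bystanders again.

**Disagreements:**
- **Fingertips:** with the gripper open they measured about 25 mm behind the TCP, where the text implies about 2 mm. Going down past the rod height without contact supported the larger figure.
- **Clear cup in the scene camera:** its depth box was stretched to 97 mm by stray points, most likely the guard wires. I took its position from the top camera.

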